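Steady the punching jig, find its loose bolt and hold the cap open

ROBOT

A 6-joint arm with a two-finger parallel gripper is mounted at the origin on the work surface; the furniture and walls round the work are solid. World frame = base frame: x ahead of the robot, y to its left, z up, the work surface at z = 0. Lengths are in m, angles in degrees, forces in N, time in s.
With the tool pointing down it reaches from about 0.275 to 0.85 m from the base axis. Payload 5.2 kg.
Tool frame: the origin (TCP) lies at the centre of the arm's flange, where the gripper is bolted on; the fingertips stand 173 mm ahead of it and the grasp point (between the pads) lies 155 mm ahead of it (env.finger_overhang is the distance from the TCP to the fingertips, in m); z points along the fingers, y is the direction in which the jaws open and shut (so a half turn about z gives the same grasp; the last joint's range is limited). The gripper opens to 85 mm and grips with 20 to 120 N. Pads are 22 mm wide; open, the fingers measure 114 mm over their backs; the gripper's body (76 mm by 85 mm) begins 54 mm behind the grasp point. The pads swing forward as they close: fully open they stand 13 mm farther back than shut.
Start: joints at [-76.879, 14.817, 87.949, -0, 77.235, -11.62], TCP at [0.23, -0.5, 0.405] pointing down, gripper open.
Joint ranges: [-179.93, 179.93], [-52.35, 119.4], [10.71, 147.94], [-69.91, 249.91], [12.55, 155.21], [-178.61, 178.61]. Speed limits (degrees/s): [147.25, 147.25, 180, 180, 180, 180].

INTERFACE

Orientations are given as [roll, pitch, yaw] about the fixed x, y, z axes, in that order (R = Rz(yaw) Ry(pitch) Rx(roll)).
In Python, from bench import env gives the robot as it stands.
- The arm moves only by the tool carry_out, never from a script. Its argument "rows" is a list of rows, each a list of 3 entries, a list of its own where there are three numbers: the shift along the tool's x, y, z scaled (see below), then the turn about the tool's z scaled (see below), then the gripper command: -1 is fully open, 1 is shut, values between are in proportion. A call has 1 to 8 rows; each row shifts and turns the commanded pose from where the row before left it, along the tool's axes as they then stand; what a row does not reach is not made up. The controller multiplies each number of a shift by 1 m and each number of a turn by 0.15 rad. A row lasts 1/10 s, in which the tool goes at most 50 mm and 8.59 degrees, less where a joint would pass 70% of its speed; a pose out of reach is approached as far as the arm can. A call with a number of a shift or a turn outside -1 to 1 is refused whole. A call with a gripper value outside its range is refused whole. The fingers move at their own pace and stop on an object; "squeeze" is the grip in N (left out, the last holds). Time passes only in rows, so rows that do not move let the fingers close. It gives the time, the measured TCP pose, the force and the opening at its end, in the units of the state.
- env.read_state(): the state, without advancing time (a new reading comes with each control period).
- env.grab_frame(name): name is "side" or "top"; returns the picture (384x512x3 uint8, red, green, blue); there is no depth.
- env.calibration(name): a dict with "intrinsics" (3x3 intrinsics, pixels), "extrinsics" (4x4, takes a point from world to camera coordinates). Camera axes: x right, y up, looking along -z (the intrinsics and any distortion apply to the point x, -y, -z); pixel columns grow to the right and rows downward; lengths in m; the calibration is good to about 2 mm. A picture is of the moment at which its call begins. calibration takes no time and is no camera call.
- env.finish_job(): hands the job in, once; it reports no verdict.
The state is a dict: "time_s": time; "q": joint angles; "qd": joint speeds; "joint_efforts": joint torques, N m; "position": TCP position; "ee_rot": TCP orientation; "force": force on the tool from outside, world axes, zero at the start; "wrist_torque": the same for the moment, N m; "gripper_width": opening from 0.0 (shut) to 1.0 (fully open).
Only numpy, scipy, OpenCV 4.12 (cv2) and the standard library are available. Lean on these libraries where they do the work, as an engineer would, in place of code of your own. Each camera call takes 0.05 s, during which the arm holds its last target.

TASK

Take the paper weight that stands at the left of the grey punching jig, set it down (do not drop it) flat and square in the jig's pocket and let go of it, so that it steadies the jig. Then tap the three bolt heads to find the loose one, which sinks under a light push while the others stand firm, and push it right down; lift the hinged cap of that bolt by its tab to about 45 degrees or more and finish while still gripping it and holding it open. Leave the caps of the sound bolts shut and the other things on the table where they are.

Things in the scene. Friction and masses are not known exactly. Their poses are not given: they have to be found in the camera images.
- jig: Heavy grey bed of a paper-punching jig, fixed to the table: a plate 180 (x) x 250 (y) x 36 mm high, origin at the centre of its underside. Its own x points away from the robot (over the table, turned by its yaw), y to the left along the row of bolts. Three bolts stand in a row 80 mm apart, 70 mm in front (-x) of the origin, each inside its own hinged cap; the pocket for the weight is behind them. Low aluminium fences (9 mm above the bed) run along its left and right ends.
- pocket (a point): Centre of the floor of the rectangular pocket sunk 10 mm into the top of the jig, 42 mm behind (+x) the jig's origin, floor 26 mm above the table. The pocket is 81 mm long along the jig's x and 50 mm wide along the jig's y; its axes are the jig's.
- weight_center (a point): Centre, half-way up (24.5 mm), of the loose dark red paper weight (0.5 to 0.9 kg): a block 44 (x) x 76 (y) x 26 mm high with a wooden knob 20 mm thick on top, 49 mm high in all. It starts upright on the table left of the jig (a black one at the far edge is not meant). Seated, its long y axis lies along the jig's x, either way round. Grip it across the 44 mm sides or by the knob.
- head_0 (a point): Centre of the top of the left (+y) bolt: a dark hexagonal head 17 mm across that stands through the window of its cap, its top at first 61.5 mm above the table, about 20 mm above the cap's frame. It moves with the bolt.
- bolt_0 (a joint): How far the left (+y) bolt has sunk (m): 0 at the start. A sound bolt does not move. The one loose bolt sinks up to 0.007 under a push of about 2 N and then stays down. Any of the three may be the loose one; they look alike.
- cap_0 (a joint): Opening angle (rad) of the left (+y) bolt's cap: 0 is shut (lying flat), the stop is at 1.3. It swings up about a level hinge behind the bolt (its front edge, towards the robot, rises and moves back) and falls shut by itself when let go. The cap weighs 60 g; its frame is 38 mm wide, 4 mm thick, with a 24 mm wide window round the bolt.
- tab_0 (a point): Grip point in the upright steel finger tab at the front end of the left (+y) cap, overhanging the front of the bed: the tab is 10 mm thick (along the jig's y), 24 mm long (x) and rises to 12 mm above this point; free below its sides. Shut, this point is 53.5 mm above the table, 75 mm in front of the hinge and 14 mm above it. It moves with the cap.
- hinge_0 (a point): Middle of the hinge axis of the left (+y) cap, 39.5 mm above the table; the axis runs along the jig's y.
- head_1 (a point): Centre of the top of the middle bolt: a dark hexagonal head 17 mm across that stands through the window of its cap, its top at first 61.5 mm above the table, about 20 mm above the cap's frame. It moves with the bolt.
- bolt_1 (a joint): How far the middle bolt has sunk (m): 0 at the start. A sound bolt does not move. The one loose bolt sinks up to 0.007 under a push of about 2 N and then stays down. Any of the three may be the loose one; they look alike.
- cap_1 (a joint): Opening angle (rad) of the middle bolt's cap: 0 is shut (lying flat), the stop is at 1.3. It swings up about a level hinge behind the bolt (its front edge, towards the robot, rises and moves back) and falls shut by itself when let go. The cap weighs 60 g; its frame is 38 mm wide, 4 mm thick, with a 24 mm wide window round the bolt.
- tab_1 (a point): Grip point in the upright steel finger tab at the front end of the middle cap, overhanging the front of the bed: the tab is 10 mm thick (along the jig's y), 24 mm long (x) and rises to 12 mm above this point; free below its sides. Shut, this point is 53.5 mm above the table, 75 mm in front of the hinge and 14 mm above it. It moves with the cap.
- hinge_1 (a point): Middle of the hinge axis of the middle cap, 39.5 mm above the table; the axis runs along the jig's y.
- head_2 (a point): Centre of the top of the right (-y) bolt: a dark hexagonal head 17 mm across that stands through the window of its cap, its top at first 61.5 mm above the table, about 20 mm above the cap's frame. It moves with the bolt.
- bolt_2 (a joint): How far the right (-y) bolt has sunk (m): 0 at the start. A sound bolt does not move. The one loose bolt sinks up to 0.007 under a push of about 2 N and then stays down. Any of the three may be the loose one; they look alike.
- cap_2 (a joint): Opening angle (rad) of the right (-y) bolt's cap: 0 is shut (lying flat), the stop is at 1.3. It swings up about a level hinge behind the bolt (its front edge, towards the robot, rises and moves back) and falls shut by itself when let go. The cap weighs 60 g; its frame is 38 mm wide, 4 mm thick, with a 24 mm wide window round the bolt.
- tab_2 (a point): Grip point in the upright steel finger tab at the front end of the right (-y) cap, overhanging the front of the bed: the tab is 10 mm thick (along the jig's y), 24 mm long (x) and rises to 12 mm above this point; free below its sides. Shut, this point is 53.5 mm above the table, 75 mm in front of the hinge and 14 mm above it. It moves with the cap.
- hinge_2 (a point): Middle of the hinge axis of the right (-y) cap, 39.5 mm above the table; the axis runs along the jig's y.
- paste_jar: Bystander, to be left where it is: small cream jar with a black lid, 56 mm wide, 55 mm high. Origin at the centre of its underside.
- stapler: Bystander, to be left where it is: red and black desk stapler 34 x 138 x 53 mm. Origin at the centre of its underside.
- tape_roll: Bystander, to be left where it is: roll of brown tape lying flat, 94 mm across, 25 mm high. Origin at the centre of its underside.
- eraser: Bystander, to be left where it is: blue and white eraser 23 x 62 x 13 mm. Origin at the centre of its underside.
- marker: Bystander, to be left where it is: dark felt marker lying down, 136 mm long, 19 mm thick. Origin at the centre of its underside.
Things that resemble listed ones, but are neither listed nor needed, are in the scene too. What is shaped like the part that bears weight_center but orange is not meant.

How it is judged (in metres and radians):
On the way, in this order (a step that is already met when the one before it is completed fails the run):
1. the paper weight sits flat and square in the pocket, let go (horizontal distance between weight_center and pocket below 0.006 m and z of weight_center in the frame of pocket between 0.02 and 0.0275 m and angle between weight_center's own z axis and vertical below 0.05 rad and angle between the y axis of weight_center and the x axis of jig, either way round below 0.08 rad and contact force between the fingers and weight below 0.2 N), for 0.2 s.
2. the loose bolt has been pushed down (value of joint any of bolt_0, bolt_1, bolt_2 above 0.004 m), for 0.1 s.
3. the cap of the loose bolt is lifted (((value of joint bolt_0 above 0.004 m and value of joint cap_0 above 0.6 rad) or (value of joint bolt_1 above 0.004 m and value of joint cap_1 above 0.6 rad) or (value of joint bolt_2 above 0.004 m and value of joint cap_2 above 0.6 rad))), for 0.2 s.
At the end, for the whole second after the job is handed in: Weight flat in the pocket (6 mm off centre, 3 mm off the floor, 0.08 rad yaw, 0.05 rad tilt at most), fingers off it; loose bolt sunk over 4 mm, its cap open over 0.6 rad, still and gripped; the other caps under 0.15 rad (all of step 1 and ((value of joint bolt_0 above 0.004 m and value of joint cap_0 above 0.6 rad and contact force between the fingers and cap_0 above 0.3 N and velocity of joint cap_0 between -0.15 and 0.15 rad/s and value of joint each of cap_1, cap_2 below 0.15 rad) or (value of joint bolt_1 above 0.004 m and value of joint cap_1 above 0.6 rad and contact force between the fingers and cap_1 above 0.3 N and velocity of joint cap_1 between -0.15 and 0.15 rad/s and value of joint each of cap_0, cap_2 below 0.15 rad) or (value of joint bolt_2 above 0.004 m and value of joint cap_2 above 0.6 rad and contact force between the fingers and cap_2 above 0.3 N and velocity of joint cap_2 between -0.15 and 0.15 rad/s and value of joint each of cap_0, cap_1 below 0.15 rad))); the arm keeps its last pose, push and grip.
It fails at once if the cap of a bolt not found loose is opened (over 0.25 rad while the bolt is not sunk) ((value of joint cap_0 above 0.25 rad and value of joint bolt_0 below 0.003 m) or (value of joint cap_1 above 0.25 rad and value of joint bolt_1 below 0.003 m) or (value of joint cap_2 above 0.25 rad and value of joint bolt_2 below 0.003 m)).
It fails at once if the weight is dropped (moves faster than 0.45 m/s with no finger on it) (contact force between the fingers and weight below 0.05 N and linear speed of weight above 0.45 m/s).
It fails at once if a bystander is pushed away by more than 30 mm (distance of any of paste_jar, stapler, tape_roll, eraser, marker from where it was at the start of the episode above 0.03 m).
It also fails if it takes over 62 s, if anything falls off the work surface, if the arm or the gripper's body presses on something with over 40 N, if the wrist force passes 120 N, or if a joint passes its speed limit or range.

## Working session

There is one attempt and no reset: what is moved stays moved. The work goes in short steps, Python scripts to look and compute and a tool call to move; the robot and the scene stay as the last step left them, time stands still between calls to the robot, and variables do not carry over. Pictures are saved under pics/ and viewed, and the job is handed in when it is done.

Besides the shell and the picture viewer there is one more tool, called after ">>>" as name(argument=value, ...) on one line, values as JSON. carry_out: Moves the arm, as the interface text tells. Shifts and turns lie within -1 to 1; 1 stands for 1 m of shift or 0.15 rad of turn. Its arguments: {"type":"object","properties":{"rows":{"type":"array","items":{"type":"array"}},"squeeze":{"type":"number"}},"required":["rows"]}

```bash
ls; mkdir -p pics; python3 - <<'E'
from bench import env
import cv2
s=env.read_state();print(s)
for n in("side","top"):
    c=env.calibration(n);print(n,c)
    cv2.imwrite(f"pics/{n}0.png",env.grab_frame(n)[:,:,::-1])
E
```

```text
pics
{'time_s': 0.0, 'q': array([-7.68784436e+01,  1.48601728e+01,  8.80108831e+01, -3.14408654e-04,
        7.72341602e+01, -1.16190648e+01]), 'qd': array([-0.02204014,  0.01543898,  0.08893083,  0.05017106, -0.0053622 ,
       -0.01986284]), 'joint_efforts': array([-9.48726665e-04, -4.46038520e+01, -2.90567744e+01, -6.67073327e-04,
        1.17099361e-02,  1.78826008e-05]), 'position': array([ 0.23015734, -0.49929601,  0.40386718]), 'ee_rot': array([-1.79896878e+02, -2.08906825e-02,  2.47406721e+01]), 'force': array([ 0.52224183, -0.771338  , -1.56762502]), 'wrist_torque': array([-0.03646899,  0.0181495 ,  0.00549213]), 'gripper_width': 1.0023982716248663}
side {'intrinsics': array([[488.32430774,   0.        , 257.5422519 ],
       [  0.        , 488.32430774, 191.64310807],
       [  0.        ,   0.        ,   1.        ]]), 'extrinsics': array([[ 0.99775027,  0.06648945,  0.00857602, -0.56877866],
       [-0.05039371,  0.65947314,  0.7500371 , -0.04134151],
       [ 0.0442139 , -0.7487819 ,  0.66134015, -1.64275335],
       [ 0.        ,  0.        ,  0.        ,  1.        ]])}
top {'intrinsics': array([[398.58533849,   0.        , 254.08701753],
       [  0.        , 398.58533849, 195.94604767],
       [  0.        ,   0.        ,   1.        ]]), 'extrinsics': array([[-0.02059135, -0.99977092,  0.00583979,  0.02610661],
       [ 0.98727758, -0.0194122 ,  0.1578168 , -0.56402862],
       [-0.15766729,  0.00901515,  0.98745114, -1.24411294],
       [ 0.        ,  0.        ,  0.        ,  1.        ]])}
```

View pics/side0.png

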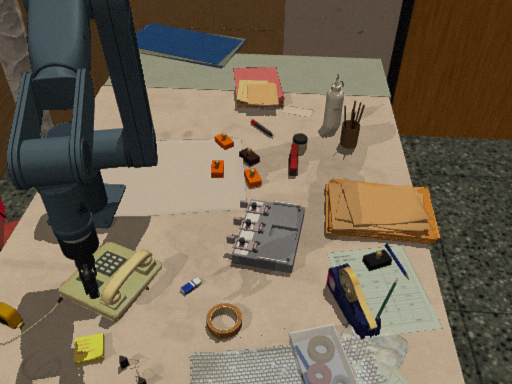

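View pics/top0.png

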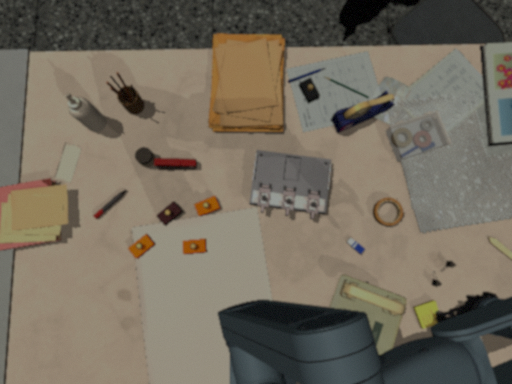

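Side view: the jig is at (268,235). Candidates for the weight are a dark red block at side (249,156) / top (170,212), three orange ones at top (207,206), (142,245) and (195,246), and a black one at top (309,90). I choose the dark red one and will check it in a close crop.

```bash
python3 - <<'E'
import cv2,numpy as np
t=cv2.imread("pics/top0.png");s=cv2.imread("pics/side0.png")
a=cv2.resize(t[185:265,120:230],None,fx=5,fy=5,interpolation=cv2.INTER_CUBIC)
cv2.imwrite("pics/c_topw.png",a)
cv2.imwrite("pics/c_topj.png",cv2.resize(t[140:230,235:345],None,fx=6,fy=6,interpolation=cv2.INTER_CUBIC))
cv2.imwrite("pics/c_sidew.png",cv2.resize(s[125:195,200:310],None,fx=6,fy=6,interpolation=cv2.INTER_CUBIC))
cv2.imwrite("pics/c_sidej.png",cv2.resize(s[190:280,215:315],None,fx=6,fy=6,interpolation=cv2.INTER_CUBIC))
E
```

```text
(no output)
```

View pics/c_topw.png

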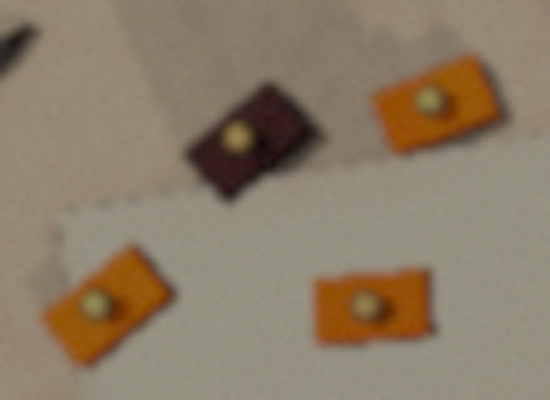

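View pics/c_topj.png

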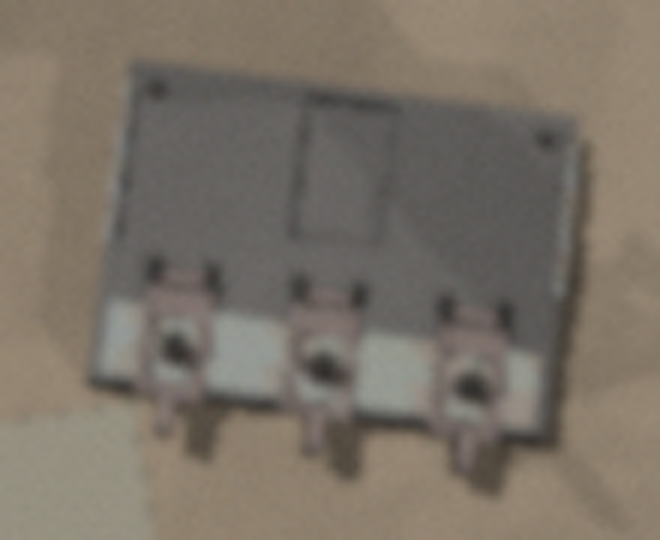

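View pics/c_sidew.png

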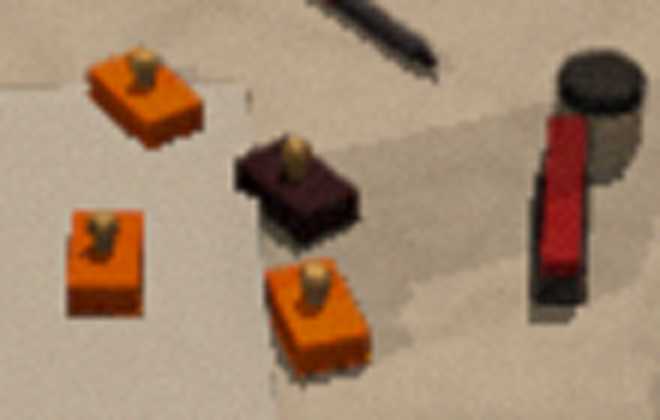

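View pics/c_sidej.png

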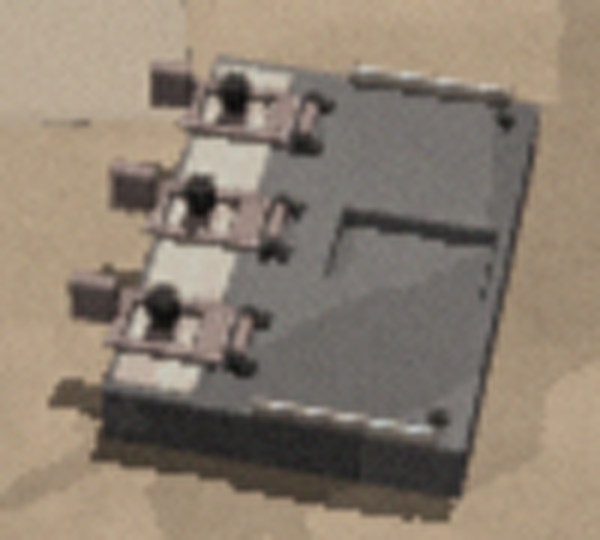

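```bash
cat > h.py <<'E'
import numpy as np,cv2
from bench import env
def cam(n):
    c=env.calibration(n);return np.array(c["intrinsics"]),np.array(c["extrinsics"])
def ray(n,p):
    K,E=cam(n);R,t=E[:3,:3],E[:3,3]
    d=np.array([(p[0]-K[0,2])/K[0,0],-(p[1]-K[1,2])/K[1,1],-1.])
    return -R.T@t,R.T@d
def onz(n,p,z):
    o,d=ray(n,p);return o+d*(z-o[2])/d[2]
def tri(p,q): # side, top
    A=[];b=[]
    M=np.zeros((3,3));v=np.zeros(3);os=[]
    for n,x in(("side",p),("top",q)):
        o,d=ray(n,x);d/=np.linalg.norm(d);P=np.eye(3)-np.outer(d,d);M+=P;v+=P@o;os.append((o,P))
    X=np.linalg.solve(M,v);return X,[np.linalg.norm(P@(X-o)) for o,P in os]
def proj(n,X):
    K,E=cam(n);c=E[:3,:3]@X+E[:3,3];return np.array([K[0,2]+K[0,0]*c[0]/-c[2],K[1,2]-K[1,1]*c[1]/-c[2]])
E
python3 - <<'E'
from h import *
np.set_printoptions(precision=4,suppress=True)
for n in("top","side"):print(n,ray(n,(256,192))[0])
T=lambda x,y:(235+x/6,140+y/6); S=lambda x,y:(215+x/6,190+y/6)
print("jig corners top z.036");
for p in[(132,62),(577,118),(90,380),(555,440)]:print(onz("top",T(*p),.036)[:2])
print("side z.036")
for p in[(218,58),(540,105),(468,452),(105,390)]:print(onz("side",S(*p),.036)[:2])
print("heads tri")
for a,b in[((236,85),(178,345)),((202,186),(322,365)),((163,298),(470,383))]:print(tri(S(*a),T(*b)))
print("pocket corners top z=.036");
for p in[(302,97),(398,105),(293,238),(380,243)]:print(onz("top",T(*p),.036)[:2])
t=cv2.imread("pics/top0.png").astype(int);s=cv2.imread("pics/side0.png").astype(int)
W=lambda x,y:(120+x/5,185+y/5); V=lambda x,y:(200+x/6,125+y/6)
print("weight top corners z.026")
for p in[(268,84),(312,132),(229,200),(186,154)]:print(onz("top",W(*p),.026)[:2])
print("side")
for p in[(238,165),(290,140),(357,190),(300,228)]:print(onz("side",V(*p),.026)[:2])
print(tri(V(296,148),W(238,135)))
E
```

```text
top [0.3612 0.0264 1.3174]
side [ 0.638  -1.165   1.1223]
jig corners top z.036
[0.7188 0.0019]
[ 0.6823 -0.2427]
[0.5418 0.0284]
[ 0.5042 -0.2217]
side z.036
[0.5476 0.0234]
[ 0.7243 -0.001 ]
[ 0.6884 -0.2469]
[ 0.5109 -0.2208]
heads tri
(array([ 0.5588, -0.0186,  0.055 ]), [np.float64(0.001730192371511956), np.float64(0.001730192371511896)])
(array([ 0.5467, -0.0953,  0.0541]), [np.float64(0.0017757635774374727), np.float64(0.001775763577437606)])
(array([ 0.5345, -0.1743,  0.0535]), [np.float64(0.0008285179837853093), np.float64(0.0008285179837851449)])
pocket corners top z=.036
[ 0.6971 -0.0915]
[ 0.6916 -0.1443]
[ 0.618  -0.0839]
[ 0.6142 -0.1314]
weight top corners z.026
[0.5532 0.2781]
[0.5211 0.2491]
[0.4778 0.3025]
[0.5083 0.3308]
side
[0.4835 0.2916]
[0.5137 0.3202]
[0.559  0.2718]
[0.5269 0.2313]
(array([0.519 , 0.2947, 0.0388]), [np.float64(0.0005302886491550895), np.float64(0.000530288649155112)])
```

The crop confirms the dark red block with a wooden knob at top (170,212); the others are clearly orange. Now I'll refine the weight and jig outlines with masks.

```bash
python3 - <<'E'
from h import *
np.set_printoptions(precision=4,suppress=True)
t=cv2.imread("pics/top0.png");s=cv2.imread("pics/side0.png")
def quad(im,roi,f,scale=8):
    x0,y0,x1,y1=roi
    c=cv2.resize(im[y0:y1,x0:x1],None,fx=scale,fy=scale,interpolation=cv2.INTER_CUBIC)
    m=f(c.astype(int)).astype(np.uint8)*255
    m=cv2.morphologyEx(m,cv2.MORPH_OPEN,np.ones((9,9)));m=cv2.morphologyEx(m,cv2.MORPH_CLOSE,np.ones((41,41)))
    cs,_=cv2.findContours(m,0,1);k=max(cs,key=cv2.contourArea)
    tr=lambda P:(np.array(P,float)+.5)/scale-.5+[x0,y0]
    return k,tr,m,c
f=lambda c:c.sum(2)<260
for n,im,roi in(("top",t,(150,195,190,232)),("side",s,(236,143,264,168))):
    k,tr,m,c=quad(im,roi,f)
    r=cv2.minAreaRect(k);print(n,"center",tr(r[0]),"size",np.array(r[1])/8)
    b=tr(cv2.boxPoints(r));P=np.array([onz(n,p,.026 if n=="side" else .02)[:2] for p in b]);print(P,P.mean(0),[np.linalg.norm(P[i]-P[i-1]) for i in range(4)],[np.degrees(np.arctan2(*(P[i]-P[i-1])[::-1])) for i in range(4)])
    o=c.copy();cv2.drawContours(o,[k],0,(0,255,0),1);cv2.imwrite(f"pics/m_{n}.png",cv2.resize(o,None,fx=1.5,fy=1.5))
E
```

```text
top center [170.4139 213.6967] size [17.301  25.0792]
[[0.5115 0.3386]
 [0.5633 0.2764]
 [0.5186 0.2397]
 [0.4673 0.3019]] [0.5152 0.2892] [np.float64(0.05743550287229901), np.float64(0.08101602992463842), np.float64(0.057820307267216195), np.float64(0.08060160771071878)] [np.float64(39.764368595077585), np.float64(-50.229830704753724), np.float64(-140.64716218499532), np.float64(129.4977195464225)]
side center [249.5919 157.1778] size [21.2668 17.1258]
[[0.4727 0.2905]
 [0.5228 0.3511]
 [0.5716 0.2418]
 [0.5226 0.1863]] [0.5224 0.2674] [np.float64(0.1155205718886976), np.float64(0.07868160518823428), np.float64(0.11966727046196134), np.float64(0.07407857282269392)] [np.float64(115.59162254889101), np.float64(50.43086240892897), np.float64(-65.94772612869616), np.float64(-131.40522171629902)]
```

View pics/m_top.png

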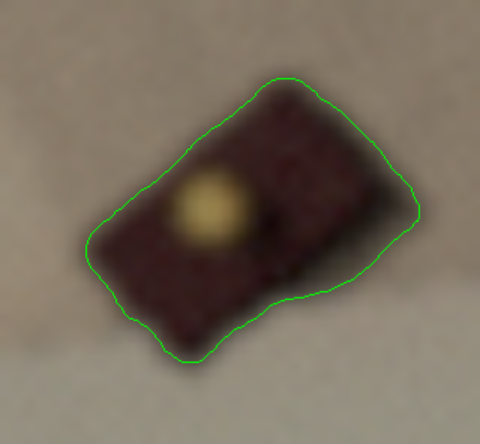

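View pics/m_side.png

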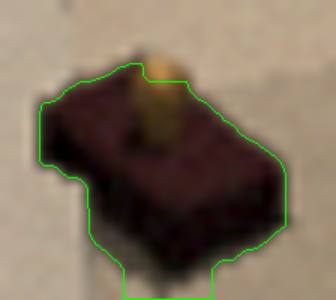

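```bash
python3 - <<'E'
from h import *
np.set_printoptions(precision=4,suppress=True)
for z in(.036,.042,.049):print(onz("top",(167,211.8),z),onz("side",(248.6,149.0),z))
print(tri((248.6,149),(167,211.8)))
a=np.radians(-50.3);n=np.array([-np.sin(a),np.cos(a)])
A=onz("top",(173.3,201.8),.026)[:2];B=onz("top",(157.2,215.2),.026)[:2]
print(A,B,np.linalg.norm(A-B),(A+B)/2-n*.022,"n",n)
E
```

```text
[0.5195 0.2971 0.036 ] [0.5161 0.3025 0.036 ]
[0.5188 0.2958 0.042 ] [0.5168 0.2944 0.042 ]
[0.5179 0.2943 0.049 ] [0.5176 0.285  0.049 ]
(array([0.5178, 0.2957, 0.0414]), [np.float64(0.0010767193302605386), np.float64(0.001076719330260532)])
[0.5532 0.2791] [0.5102 0.3308] 0.06730336968739035 [0.5148 0.2909] n [0.7694 0.6388]
```

>>> carry_out(rows=[[[0.034,-0.0345,0],0,-1],[[0.034,-0.0345,0],0,-1],[[0.034,-0.0345,0],0,-1],[[0.034,-0.0345,0],0,-1],[[0.034,-0.0345,0],0,-1],[[0.034,-0.0345,0],0,-1],[[0.034,-0.0345,0],0,-1],[[0.034,-0.0345,0],0,-1]])

```text
time_s: 0.9
position: [0.3617, -0.1331, 0.4047]
ee_rot: [180.0, -0.0, 24.7]
force: [1.1, 0.1, -0.6]
gripper_width: 0.999
```

>>> carry_out(rows=[[[0.034,-0.0345,0],0,-1],[[0.034,-0.0345,0],0,-1],[[0.034,-0.0345,0],0,-1],[[0.034,-0.0345,0],0,-1],[[0.034,-0.0345,0],0,-1],[[0.034,-0.0345,0],0,-1],[[0.034,-0.0345,0],0,-1],[[0.034,-0.0345,0],0,-1]])

```text
time_s: 1.7
position: [0.4934, 0.2317, 0.4043]
ee_rot: [180.0, 0.0, 24.8]
force: [2.1, -0.5, -0.0]
gripper_width: 1.0
```

>>> carry_out(rows=[[[0,0,0],-1,-1],[[0,0,0],-1,-1],[[0,0,0],-1,-1],[[0,0,0],-1,-1],[[0,0,0],-1,-1],[[0,0,0],-1,-1],[[0,0,0],-1,-1],[[0,0,0],-1,-1]])

```text
time_s: 2.5
position: [0.4931, 0.2295, 0.4042]
ee_rot: [-179.9, 0.0, 93.9]
force: [-0.2, 0.2, 0.4]
gripper_width: 1.002
```

>>> carry_out(rows=[[[0,0,0],-1,-1],[[0,0,0],-1,-1],[[0,0,0],-1,-1],[[0,0,0],-1,-1],[[0,0,0],-0.21,-1],[[0,0,0],0,-1]])

```text
time_s: 3.1
position: [0.4931, 0.2294, 0.4043]
ee_rot: [-179.9, -0.0, 129.7]
force: [0.1, -0.3, 0.8]
gripper_width: 1.001
```

>>> carry_out(rows=[[[0.0172,0.0298,0],0,-1],[[0.0172,0.0298,0],0,-1],[[0,0,0.048],0,-1],[[0,0,0.048],0,-1],[[0,0,0.048],0,-1],[[0,0,0],0,-1],[[0,0,0],0,-1]])

```text
time_s: 3.8
position: [0.5172, 0.294, 0.2607]
ee_rot: [-179.9, -0.0, 129.6]
force: [1.2, 0.6, 0.3]
gripper_width: 1.001
```

```bash
python3 - <<'E'
from h import *
s=env.grab_frame("side")[:,:,::-1];t=env.grab_frame("top")[:,:,::-1]
cv2.imwrite("pics/s1.png",cv2.resize(s[70:220,160:340],None,fx=4,fy=4,interpolation=cv2.INTER_CUBIC))
cv2.imwrite("pics/t1.png",cv2.resize(t[150:300,100:280],None,fx=4,fy=4,interpolation=cv2.INTER_CUBIC))
E
```

```text
(no output)
```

View pics/s1.png

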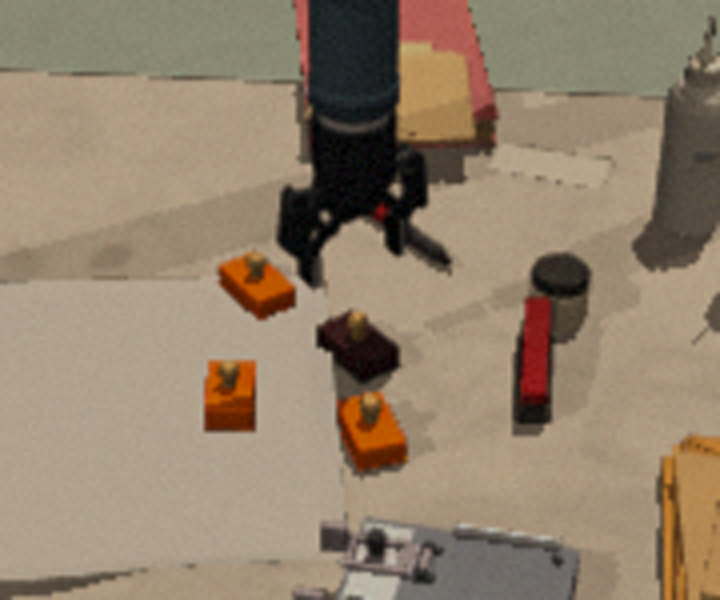

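View pics/t1.png

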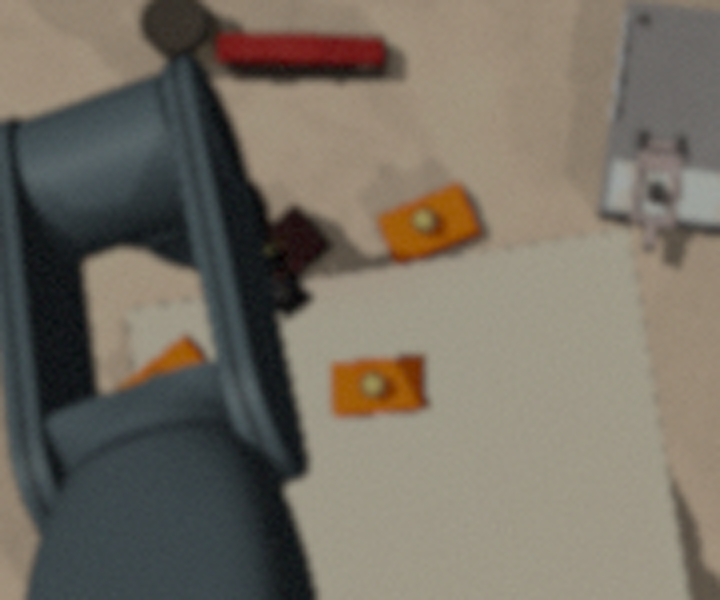

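>>> carry_out(rows=[[[0,0,0.03],0,-1],[[0,0,0.03],0,-1],[[0,0,0.02],0,-1],[[0,0,0],0,-1],[[0,0,0],0,-1]])

```text
time_s: 4.4
position: [0.5183, 0.2944, 0.1831]
ee_rot: [179.8, 0.1, 129.7]
force: [-0.6, -0.9, -0.9]
gripper_width: 1.002
```

>>> carry_out(rows=[[[0,0,0],0,0.5],[[0,0,0],0,0.5],[[0,0,0],0,0.5],[[0,0,0],0,0.5],[[0,0,0],0,1],[[0,0,0],0,1]], squeeze=50)

```text
time_s: 5.0
position: [0.5179, 0.2944, 0.1824]
ee_rot: [179.8, 0.1, 129.7]
force: [-0.1, 0.5, 6.4]
gripper_width: 0.514
```

```bash
python3 - <<'E'
from h import *
s=env.grab_frame("side")[:,:,::-1]
cv2.imwrite("pics/s2.png",cv2.resize(s[100:190,190:300],None,fx=7,fy=6,interpolation=cv2.INTER_CUBIC))
print(env.read_state()['gripper_width'],env.read_state()['position'])
E
```

```text
0.5115986546012121 [0.51789649 0.29437823 0.18239836]
```

View pics/s2.png

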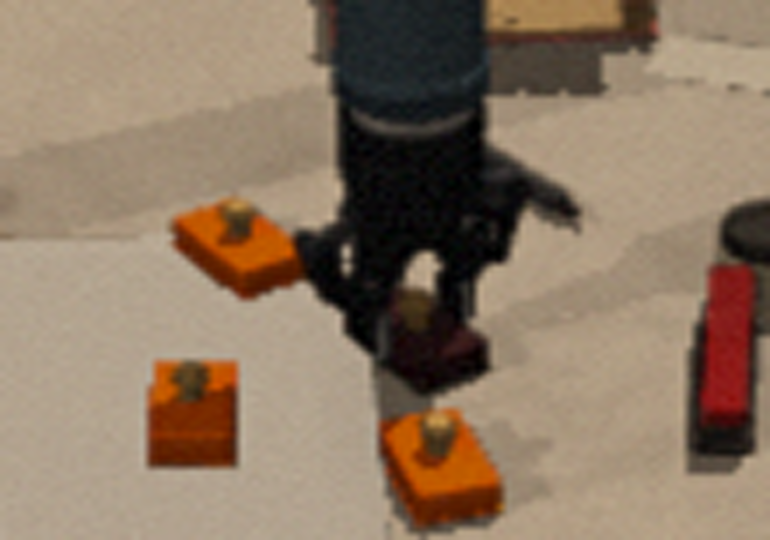

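>>> carry_out(rows=[[[0,0,-0.01],0,1],[[0,0,-0.02],0,1],[[0,0,-0.03],0,1],[[0,0,-0.03],0,1],[[0,0,-0.03],0,1],[[0,0,0],0,1]], squeeze=60)

```text
time_s: 5.65
position: [0.5181, 0.2944, 0.3047]
ee_rot: [179.6, 0.1, 129.7]
force: [1.8, 0.2, -7.5]
gripper_width: 0.508
```

>>> carry_out(rows=[[[0,0,0],-0.8,1],[[0,0,0],-0.8,1],[[0,0,0],-0.8,1],[[0,0,0],-0.8,1],[[0,0,0],-0.8,1],[[0,0,0],-0.8,1],[[0,0,0],-0.07,1],[[0,0,0],0,1]])

```text
time_s: 6.45
position: [0.5166, 0.2938, 0.2989]
ee_rot: [-179.9, -0.2, 171.4]
force: [0.4, 0.6, -8.0]
gripper_width: 0.508
```

>>> carry_out(rows=[[[-0.01,-0.019,0],0,1],[[-0.02,-0.038,0],0,1],[[-0.02,-0.038,0],0,1],[[-0.02,-0.038,0],0,1],[[-0.02,-0.038,0],0,1],[[-0.02,-0.038,0],0,1],[[-0.02,-0.038,0],0,1],[[-0.02,-0.038,0],0,1]])

```text
time_s: 7.25
position: [0.6236, -0.0117, 0.2999]
ee_rot: [180.0, -0.1, 171.4]
force: [1.2, 0.3, -8.4]
gripper_width: 0.511
```

>>> carry_out(rows=[[[-0.02,-0.038,0],0,1],[[-0.02,-0.038,0],0,1],[[-0.0085,-0.0206,0],0,1],[[0,0,0.03],0,1],[[0,0,0.03],0,1],[[0,0,0],0,1],[[0,0,0],0,1]])

```text
time_s: 7.95
position: [0.6569, -0.1123, 0.2398]
ee_rot: [180.0, -0.2, 171.5]
force: [-0.0, -0.1, -8.1]
gripper_width: 0.509
```

```bash
python3 - <<'E'
from h import *
s=env.grab_frame("side")[:,:,::-1];t=env.grab_frame("top")[:,:,::-1]
cv2.imwrite("pics/s3r.png",s);cv2.imwrite("pics/t3r.png",t)
cv2.imwrite("pics/s3.png",cv2.resize(s[150:280,210:340],None,fx=4.5,fy=4.5,interpolation=cv2.INTER_CUBIC))
cv2.imwrite("pics/t3.png",cv2.resize(t[130:230,230:350],None,fx=5,fy=5,interpolation=cv2.INTER_CUBIC))
E
```

```text
(no output)
```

View pics/s3.png

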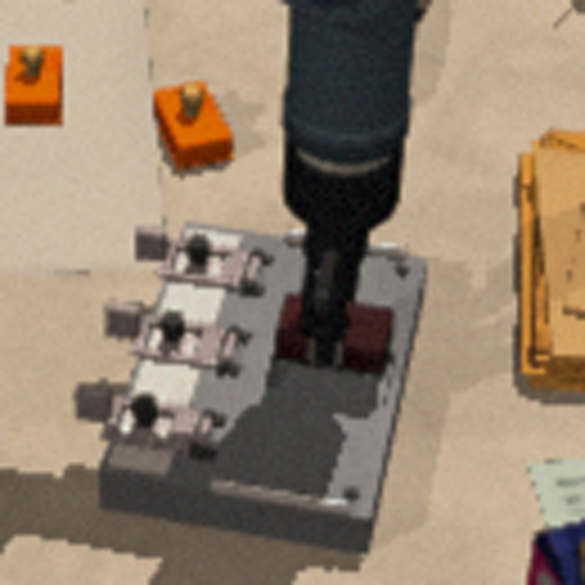

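View pics/t3.png

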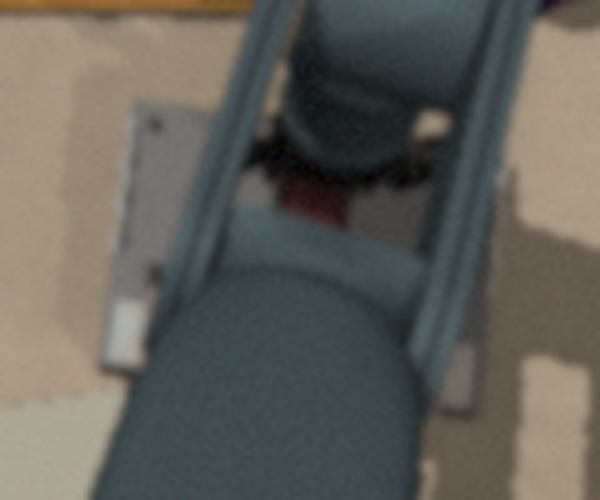

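```bash
python3 - <<'E'
from h import *
np.set_printoptions(precision=4,suppress=True)
s=cv2.imread("pics/s3r.png");c=cv2.resize(s[205:245,262:305],None,fx=16,fy=14,interpolation=cv2.INTER_CUBIC)
cv2.imwrite("pics/s3z.png",cv2.convertScaleAbs(c,alpha=2))
s=cv2.imread("pics/side0.png");c=cv2.resize(s[215:265,262:312],None,fx=11,fy=11,interpolation=cv2.INTER_CUBIC)
cv2.imwrite("pics/s0z.png",cv2.convertScaleAbs(c,alpha=2))
t=cv2.imread("pics/top0.png");c=cv2.resize(t[150:190,275:310],None,fx=14,fy=14,interpolation=cv2.INTER_CUBIC)
cv2.imwrite("pics/t0z.png",cv2.convertScaleAbs(c,alpha=2))
E
```

```text
(no output)
```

View pics/s3z.png

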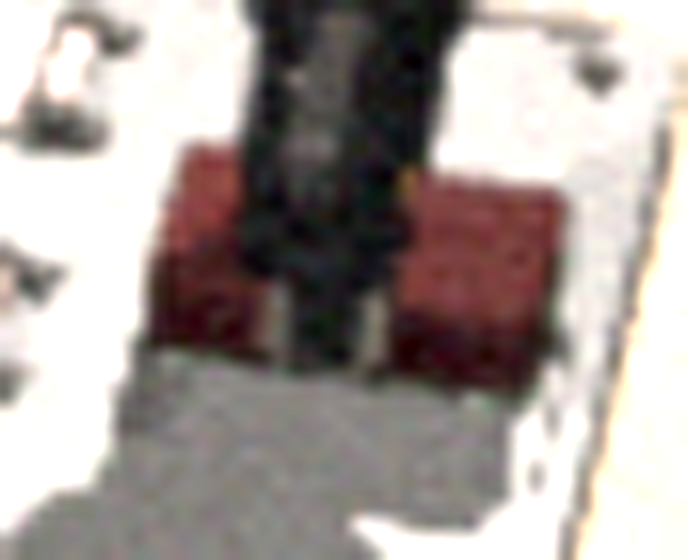

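View pics/s0z.png

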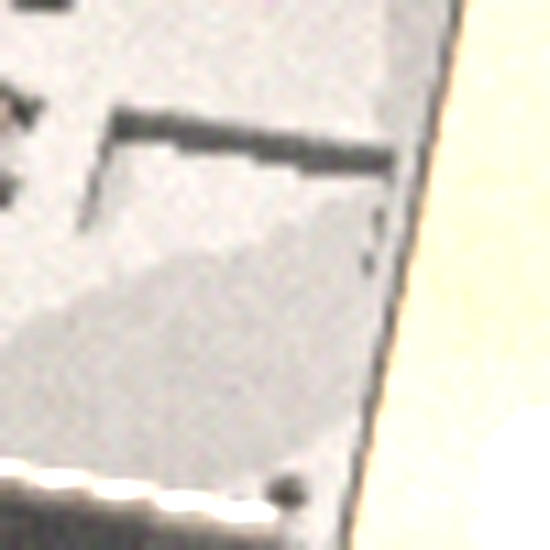

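View pics/t0z.png

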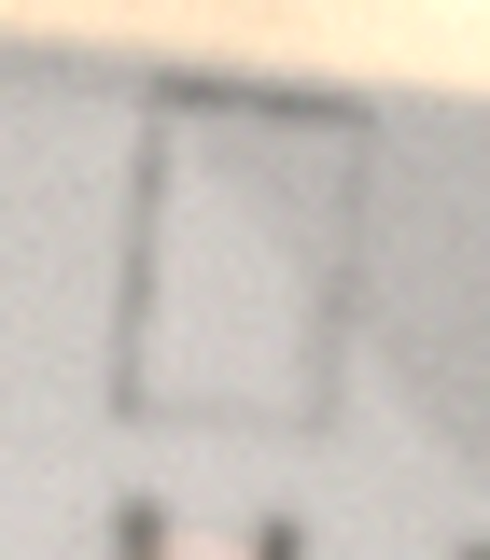

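```bash
python3 - <<'E'
from h import *
np.set_printoptions(precision=4,suppress=True)
y=np.radians(-8.4);R=np.array([[np.cos(y),-np.sin(y)],[np.sin(y),np.cos(y)]])
c0=np.array([.6150,-.108])
J=lambda p:R.T@(p[:2]-c0)*1000
f=lambda q,sx,sy,o:((q[0]+.5)/sx-.5+o[0],(q[1]+.5)/sy-.5+o[1])
print("pocket top view, jig frame mm (rim expect x 1.5..82.5,y +-25)")
for q in[(150,85),(370,103),(120,412),(325,428)]:print(J(onz("top",f(q,14,14,(275,150)),.036)))
print("pocket side");
for q in[(108,103),(398,150),(82,230),(360,290)]:print(J(onz("side",f(q,11,11,(262,215)),.036)))
print("weight side bottom z .058");zb=.2398-.1824
for q in[(148,345),(533,392)]:print(J(onz("side",f(q,16,14,(262,205)),zb)))
print("weight top z");
for q in[(185,140),(568,190),(155,255),(555,325)]:print(J(onz("side",f(q,16,14,(262,205)),zb+.026)))
print("tcp",J(np.array([.6569,-.1123])))
T=lambda x,y:(235+(x+.5)/6-.5,140+(y+.5)/6-.5); S=lambda x,y:(215+(x+.5)/6-.5,190+(y+.5)/6-.5)
print("jig corners top z.036");
for p in[(132,62),(577,118),(90,375),(555,435)]:print(J(onz("top",T(*p),.036)))
print("side z.036")
for p in[(218,58),(540,105),(468,452),(105,390)]:print(J(onz("side",S(*p),.036)))
E
```

```text
pocket top view, jig frame mm (rim expect x 1.5..82.5,y +-25)
[80.6737 28.8249]
[ 82.9412 -23.2851]
[ 1.4365 26.8546]
[  3.7338 -21.2233]
pocket side
[ 0.1937 24.1568]
[83.6075 23.8357]
[  2.6129 -26.1355]
[ 81.5213 -31.5629]
weight side bottom z .058
[  6.2477 -19.325 ]
[ 79.73   -17.2033]
weight top z
[ 5.3892 18.3522]
[79.1864 19.0641]
[  6.5595 -17.6665]
[ 83.0445 -21.8972]
tcp [42.0787  1.867 ]
jig corners top z.036
[ 87.8764 125.3888]
[  87.506  -121.9491]
[-88.4366 126.1415]
[ -89.1334 -126.958 ]
side z.036
[-87.6255 121.8636]
[ 90.9151 123.4772]
[  91.4347 -125.3766]
[ -88.0946 -125.4599]
```

>>> carry_out(rows=[[[0.0007,-0.0012,0],0,1],[[0,0,0.01],0,1],[[0,0,0.008],0,1],[[0,0,0],0,1],[[0,0,0],0,1]])

```text
time_s: 8.55
position: [0.6562, -0.1136, 0.222]
ee_rot: [180.0, -0.1, 171.5]
force: [-0.3, 0.0, -7.6]
gripper_width: 0.508
```

>>> carry_out(rows=[[[0,0,0.002],0,1],[[0,0,0.002],0,1],[[0,0,0],0,1],[[0,0,0],0,1]])

```text
time_s: 8.95
position: [0.6565, -0.1138, 0.2187]
ee_rot: [-180.0, 0.0, 171.5]
force: [-0.8, 0.0, -8.4]
gripper_width: 0.51
```

```bash
python3 - <<'E'
from h import *
s=env.grab_frame("side")[:,:,::-1]
cv2.imwrite("pics/s4.png",cv2.convertScaleAbs(cv2.resize(s[205:255,255:310],None,fx=12,fy=12,interpolation=cv2.INTER_CUBIC),alpha=1.7))
print(env.read_state()['force'],env.read_state()['position'])
E
```

```text
[-0.13730157  0.01614804 -8.7916629 ] [ 0.656485   -0.11374828  0.21877372]
```

View pics/s4.png

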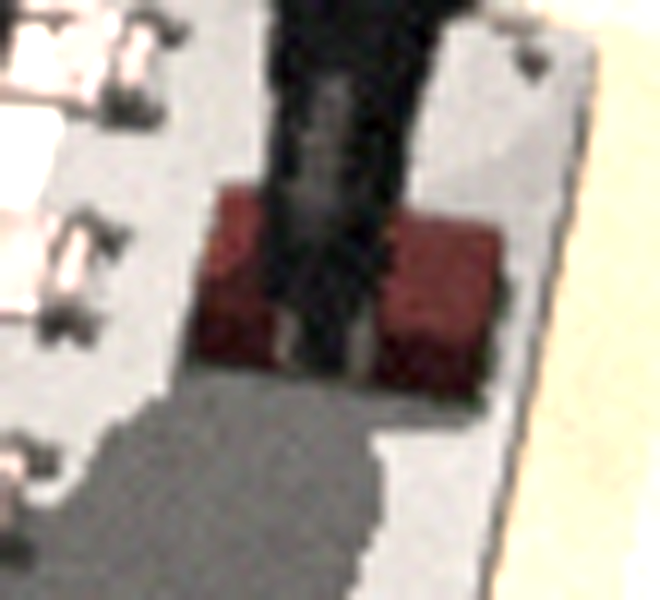

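>>> carry_out(rows=[[[0,0,0.002],0,1],[[0,0,0],0,1],[[0,0,0],0,1]])

```text
time_s: 9.3
position: [0.6564, -0.1137, 0.2166]
ee_rot: [180.0, -0.0, 171.5]
force: [-0.5, -0.2, -8.4]
gripper_width: 0.506
```

>>> carry_out(rows=[[[0,0,0.002],0,1],[[0,0,0],0,1],[[0,0,0],0,1]])

```text
time_s: 9.6
position: [0.6564, -0.1137, 0.2146]
ee_rot: [180.0, -0.0, 171.5]
force: [-0.5, 0.0, -7.8]
gripper_width: 0.508
```

Bottom is about 4 mm below the bed surface with no contact force, so it is entering the pocket.

>>> carry_out(rows=[[[0,0,0.002],0,1],[[0,0,0.001],0,1],[[0,0,0],0,1]])

```text
time_s: 9.9
position: [0.6563, -0.1137, 0.2114]
ee_rot: [180.0, -0.0, 171.5]
force: [-0.1, 0.2, -8.3]
gripper_width: 0.505
```

>>> carry_out(rows=[[[0,0,0.001],0,1],[[0,0,0.001],0,1],[[0,0,0],0,1]])

```text
time_s: 10.2
position: [0.6564, -0.1137, 0.2095]
ee_rot: [180.0, -0.0, 171.5]
force: [0.2, -0.2, -8.2]
gripper_width: 0.509
```

>>> carry_out(rows=[[[0,0,0.001],0,1],[[0,0,0],0,1],[[0,0,0],0,1]])

```text
time_s: 10.5
position: [0.6564, -0.1137, 0.2087]
ee_rot: [180.0, -0.0, 171.5]
force: [0.1, -0.0, -7.5]
gripper_width: 0.508
```

>>> carry_out(rows=[[[0,0,0.001],0,1],[[0,0,0],0,1]])

```text
time_s: 10.7
position: [0.6564, -0.1137, 0.2086]
ee_rot: [-180.0, 0.0, 171.5]
force: [-3.0, 0.8, -0.7]
gripper_width: 0.512
```

>>> carry_out(rows=[[[0,0,0.001],0,1],[[0,0,0],0,1]])

```text
time_s: 10.9
position: [0.6564, -0.1137, 0.2085]
ee_rot: [-180.0, 0.0, 171.5]
force: [-5.2, 1.7, 5.5]
gripper_width: 0.516
```

Seated at z 0.2086, against 0.2084 expected. Now I'll release it and lift straight up.

>>> carry_out(rows=[[[0,0,-0.001],0,1],[[0,0,0],0,-0.2],[[0,0,0],0,-0.6],[[0,0,0],0,-0.9],[[0,0,0],0,-0.9],[[0,0,0],0,-0.9]])

```text
time_s: 11.5
position: [0.6566, -0.1138, 0.2078]
ee_rot: [-180.0, 0.0, 171.5]
force: [-0.1, 0.3, -0.0]
gripper_width: 0.95
```

>>> carry_out(rows=[[[0,0,-0.02],0,-0.9],[[0,0,-0.04],0,-0.9],[[0,0,-0.04],0,-0.9],[[0,0,-0.04],0,-0.9],[[0,0,0],0,-0.9]])

```text
time_s: 12.0
position: [0.658, -0.1142, 0.3553]
ee_rot: [-179.9, 0.7, 171.5]
force: [0.3, -0.5, 0.4]
gripper_width: 0.947
```

```bash
python3 - <<'E'
from h import *
s=env.grab_frame("side")[:,:,::-1]
cv2.imwrite("pics/s5r.png",s)
cv2.imwrite("pics/s5.png",cv2.convertScaleAbs(cv2.resize(s[190:280,220:315],None,fx=6.5,fy=6.5,interpolation=cv2.INTER_CUBIC),alpha=1.5))
print(env.read_state()['force'],env.read_state()['position'])
E
```

```text
[-0.01663649  0.63080802 -0.01563149] [ 0.65729639 -0.11396277  0.35189151]
```

View pics/s5.png

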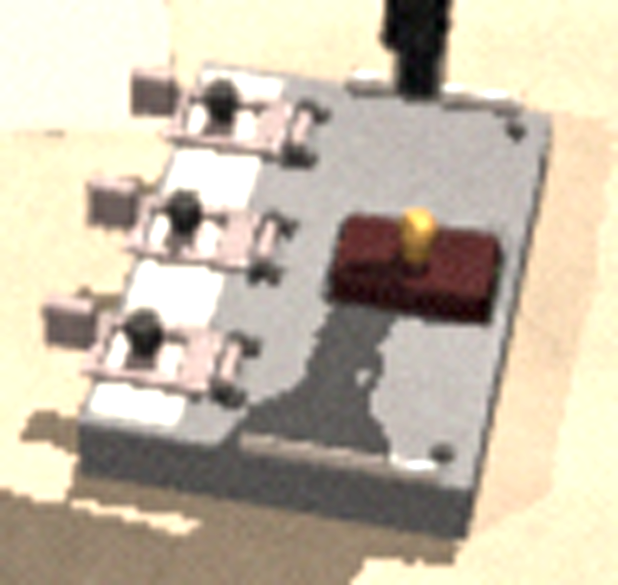

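The weight sits flat in the pocket, with the block spanning about (330-500, 215-320) in the crop. Next I close the fingers and go over the middle bolt.

>>> carry_out(rows=[[[0.0375,0,0],0,1],[[0.0375,0,0],0,1],[[0.0375,0,0],0,1],[[0,0,0.04],0,1],[[0,0,0.04],0,1],[[0,0,0.02],0,1],[[0,0,0],0,1],[[0,0,0],0,1]], squeeze=30)

```text
time_s: 12.85
position: [0.545, -0.0971, 0.2471]
ee_rot: [180.0, -0.1, 171.5]
force: [-0.6, 0.1, 1.3]
gripper_width: 0.001
```

```bash
python3 - <<'E'
from h import *
s=env.grab_frame("side")[:,:,::-1]
cv2.imwrite("pics/s6.png",cv2.convertScaleAbs(cv2.resize(s[170:280,215:315],None,fx=5.5,fy=5.5,interpolation=cv2.INTER_CUBIC),alpha=1.5))
print(env.read_state()['force'],env.read_state()['position'],env.read_state()['ee_rot'])
E
```

```text
[0.26478768 0.0440574  0.7340075 ] [ 0.54554501 -0.09729675  0.24813938] [-1.79993437e+02  2.76141814e-02  1.71535857e+02]
```

View pics/s6.png

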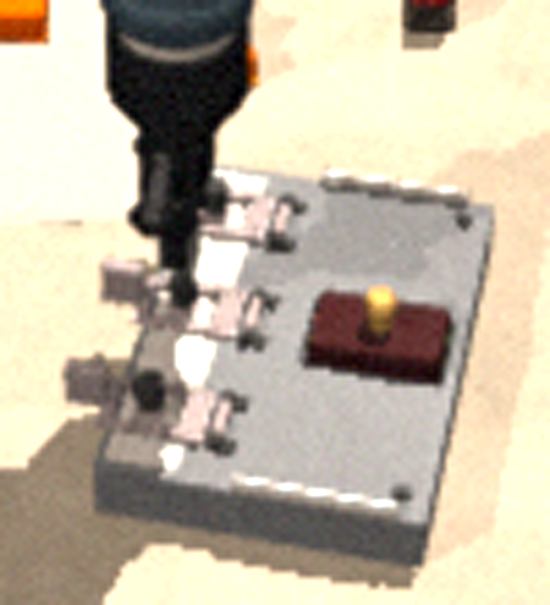

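Fingers are over the middle head at about (182,290). Lowering slowly.

>>> carry_out(rows=[[[0,0,0.006],0,1],[[0,0,0.004],0,1],[[0,0,0.002],0,1],[[0,0,0],0,1]])

```text
time_s: 13.3
position: [0.5451, -0.0971, 0.2356]
ee_rot: [180.0, -0.0, 171.5]
force: [0.1, -0.5, -1.3]
gripper_width: 0.004
```

>>> carry_out(rows=[[[0,0,0.001],0,1],[[0,0,0],0,1]])

```text
time_s: 13.5
position: [0.5453, -0.0972, 0.2348]
ee_rot: [-180.0, 0.0, 171.5]
force: [-1.1, 0.3, 1.0]
gripper_width: 0.004
```

>>> carry_out(rows=[[[0,0,0.001],0,1],[[0,0,0],0,1]])

```text
time_s: 13.7
position: [0.5452, -0.0972, 0.2345]
ee_rot: [-180.0, 0.0, 171.5]
force: [-2.4, -0.1, 5.3]
gripper_width: -0.001
```

>>> carry_out(rows=[[[0,0,0.001],0,1],[[0,0,0],0,1]])

```text
time_s: 13.9
position: [0.5452, -0.0972, 0.2344]
ee_rot: [-180.0, 0.1, 171.5]
force: [-3.3, 1.9, 11.6]
gripper_width: -0.004
```

The middle bolt is firm: 11.6 N with no sink. Next the left bolt.

>>> carry_out(rows=[[[0,0,-0.02],0,1],[[0,0.04,0],0,1],[[0,0.04,0],0,1],[[0,0,0.015],0,1],[[0,0,0],0,1],[[0,0,0],0,1]])

```text
time_s: 14.5
position: [0.5568, -0.0181, 0.2376]
ee_rot: [-180.0, -0.1, 171.5]
force: [-0.3, -0.1, 0.3]
gripper_width: -0.001
```

>>> carry_out(rows=[[[0,0,0.002],0,1],[[0,0,0.001],0,1],[[0,0,0],0,1]])

```text
time_s: 14.8
position: [0.557, -0.0187, 0.2349]
ee_rot: [-180.0, 0.0, 171.5]
force: [-0.9, 0.7, -0.8]
gripper_width: 0.003
```

>>> carry_out(rows=[[[0,0,0.001],0,1],[[0,0,0],0,1]])

```text
time_s: 15.0
position: [0.557, -0.0186, 0.2345]
ee_rot: [-180.0, 0.0, 171.5]
force: [-0.6, -1.7, 4.8]
gripper_width: 0.002
```

>>> carry_out(rows=[[[0,0,0.001],0,1],[[0,0,0],0,1]])

```text
time_s: 15.2
position: [0.557, -0.0185, 0.2344]
ee_rot: [-180.0, 0.1, 171.5]
force: [-3.9, -0.4, 10.9]
gripper_width: 0.001
```

The left bolt is firm as well: 10.9 N at the same height. Next the right bolt.

>>> carry_out(rows=[[[0,0,-0.02],0,1],[[0,-0.04,0],0,1],[[0,-0.04,0],0,1],[[0,-0.04,0],0,1],[[0,-0.04,0],0,1],[[0,0,0.015],0,1],[[0,0,0],0,1],[[0,0,0],0,1]])

```text
time_s: 16.0
position: [0.5331, -0.1761, 0.2375]
ee_rot: [180.0, -0.1, 171.5]
force: [0.6, -0.2, -0.3]
gripper_width: -0.0
```

>>> carry_out(rows=[[[0,0,0.003],0,1],[[0,0,0.001],0,1],[[0,0,0],0,1]])

```text
time_s: 16.3
position: [0.5336, -0.1756, 0.2339]
ee_rot: [-180.0, 0.0, 171.6]
force: [0.0, 0.3, -0.0]
gripper_width: -0.001
```

>>> carry_out(rows=[[[0,0,0.001],0,1],[[0,0,0],0,1]])

```text
time_s: 16.5
position: [0.5335, -0.1759, 0.2328]
ee_rot: [180.0, 0.0, 171.6]
force: [0.8, 0.7, 1.3]
gripper_width: -0.002
```

>>> carry_out(rows=[[[0,0,0.001],0,1],[[0,0,0],0,1]])

```text
time_s: 16.7
position: [0.5334, -0.1762, 0.2317]
ee_rot: [180.0, 0.0, 171.5]
force: [0.4, -0.0, 0.8]
gripper_width: -0.003
```

The right bolt sinks under about 1 N, so it is the loose one. I'll push it right down (7 mm, TCP to about 0.2275).

>>> carry_out(rows=[[[0,0,0.002],0,1],[[0,0,0.002],0,1],[[0,0,0.001],0,1],[[0,0,0],0,1],[[0,0,0],0,1]])

```text
time_s: 17.2
position: [0.5334, -0.1763, 0.2279]
ee_rot: [-180.0, 0.0, 171.5]
force: [-3.0, 2.5, 11.9]
gripper_width: -0.002
```

>>> carry_out(rows=[[[0,0,0.001],0,1],[[0,0,0],0,1],[[0,0,0],0,1]])

```text
time_s: 17.5
position: [0.5334, -0.1763, 0.2278]
ee_rot: [-180.0, 0.1, 171.5]
force: [-4.3, 2.5, 17.9]
gripper_width: 0.002
```

>>> carry_out(rows=[[[0,0,-0.03],0,1],[[0,0,-0.03],0,1],[[0,0,0],0,1]])

```text
time_s: 17.8
position: [0.5346, -0.1771, 0.2896]
ee_rot: [-179.8, 0.4, 171.5]
force: [0.1, -0.9, 0.7]
gripper_width: -0.001
```

```bash
python3 - <<'E'
from h import *
np.set_printoptions(precision=2,suppress=True)
y=np.radians(-8.45);R=np.array([[np.cos(y),-np.sin(y)],[np.sin(y),np.cos(y)]])
c0=np.array([.6150,-.108]);J=lambda p:R.T@(p[:2]-c0)*1000
s=cv2.imread("pics/side0.png");t=cv2.imread("pics/top0.png")
cv2.imwrite("pics/tabs.png",cv2.convertScaleAbs(cv2.resize(s[225:262,215:262],None,fx=14,fy=14,interpolation=cv2.INTER_CUBIC),alpha=1.5))
cv2.imwrite("pics/tabt.png",cv2.convertScaleAbs(cv2.resize(t[185:225,298:330],None,fx=14,fy=14,interpolation=cv2.INTER_CUBIC),alpha=1.5))
print(env.read_state()['force'],env.read_state()['position'],J(env.read_state()['position']))
s=env.grab_frame("side")[:,:,::-1]
cv2.imwrite("pics/s7.png",cv2.convertScaleAbs(cv2.resize(s[170:280,215:315],None,fx=5.5,fy=5.5,interpolation=cv2.INTER_CUBIC),alpha=1.5))
E
```

```text
[ 0.14 -0.91  0.65] [ 0.53 -0.18  0.29] [-69.32 -80.19]
```

View pics/tabs.png

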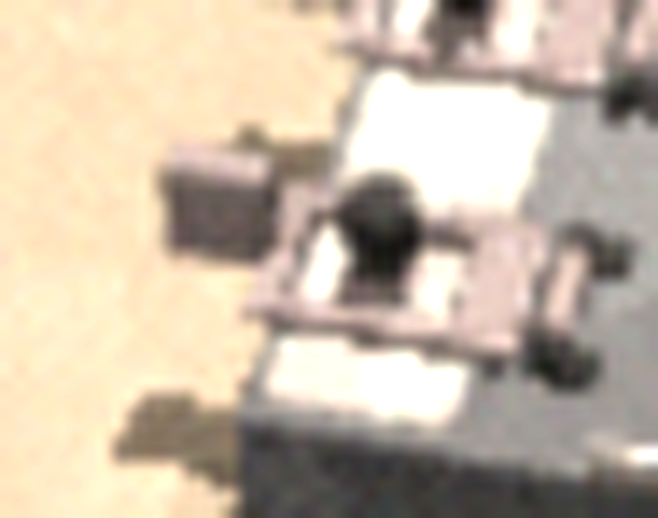

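View pics/tabt.png

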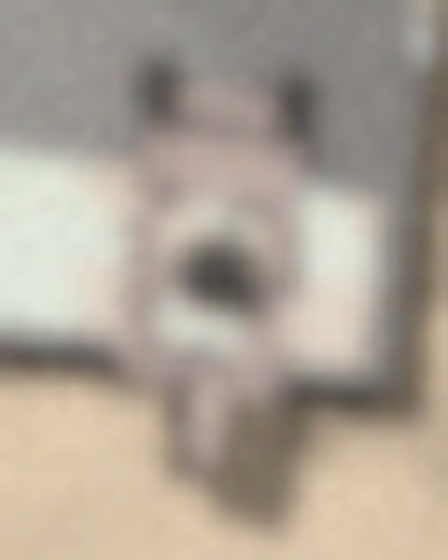

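View pics/s7.png

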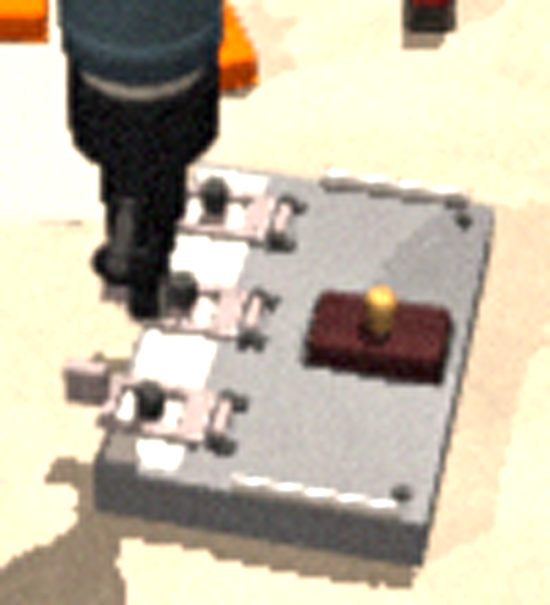

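```bash
python3 - <<'E'
from h import *
np.set_printoptions(precision=2,suppress=True)
y=np.radians(-8.45);R=np.array([[np.cos(y),-np.sin(y)],[np.sin(y),np.cos(y)]])
c0=np.array([.6150,-.108]);J=lambda p:R.T@(p[:2]-c0)*1000
f=lambda q,o:((q[0]+.5)/14-.5+o[0],(q[1]+.5)/14-.5+o[1])
for q,z in[((168,188),.0655),((275,197),.0655),((168,152),.0655),((270,162),.0655)]:print("tab top",J(onz("side",f(q,(215,225)),z)))
for q in[(565,365),(605,250)]:print("hinge",J(onz("side",f(q,(215,225)),.0395)))
print("head side",J(onz("side",f((382,208),(215,225)),.0615)))
for q in[(205,385),(200,460)]:print("tab top view",J(onz("top",f(q,(298,185)),.0655)))
for q in[(158,90),(295,108)]:print("hinge top",J(onz("top",f(q,(298,185)),.0395)))
print("head top",J(onz("top",f((222,270),(298,185)),.0615)))
E
```

```text
tab top [-112.94  -91.33]
tab top [-90.3  -88.87]
tab top [-115.64  -81.26]
tab top [-93.84 -79.31]
hinge [-25.42 -98.74]
hinge [-24.15 -64.86]
head side [-68.51 -83.36]
tab top view [-99.06 -75.08]
tab top view [-116.13  -75.73]
hinge top [-28.21 -60.62]
hinge top [-28.37 -92.68]
head top [-71.84 -76.74]
```

>>> carry_out(rows=[[[0.0338,0,0],0,0.1],[[0,0,0.03],0,0.1],[[0,0,0],0,0.1],[[0,0,0],0,0.1]], squeeze=25)

```text
time_s: 18.25
position: [0.4997, -0.1713, 0.2547]
ee_rot: [179.9, -0.1, 171.5]
force: [0.8, -0.6, 0.3]
gripper_width: 0.45
```

```bash
python3 - <<'E'
from h import *
s=env.grab_frame("side")[:,:,::-1];t=env.grab_frame("top")[:,:,::-1]
cv2.imwrite("pics/s8.png",cv2.convertScaleAbs(cv2.resize(s[190:270,205:285],None,fx=7,fy=7,interpolation=cv2.INTER_CUBIC),alpha=1.6))
cv2.imwrite("pics/t8.png",cv2.convertScaleAbs(cv2.resize(t[150:250,250:370],None,fx=5,fy=5,interpolation=cv2.INTER_CUBIC),alpha=1.6))
print(env.read_state()['position'],env.read_state()['gripper_width'])
E
```

```text
[ 0.50059377 -0.17166224  0.256031  ] 0.4494657128346064
```

View pics/s8.png

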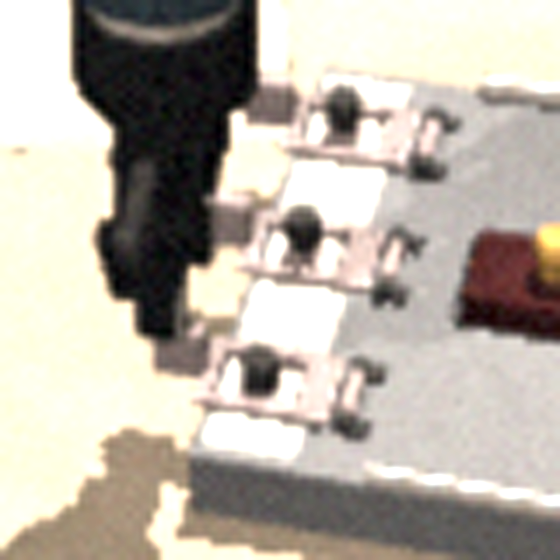

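View pics/t8.png

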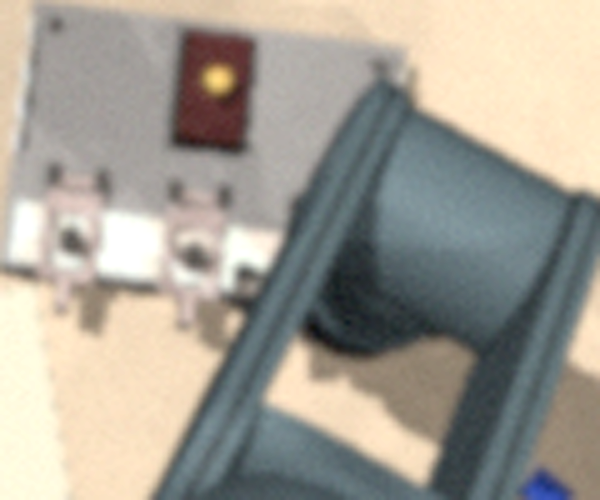

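>>> carry_out(rows=[[[0,0,0.015],0,0.1],[[0,0,0.01],0,0.1],[[0,0,0.005],0,0.1],[[0,0,0],0,0.1],[[0,0,0],0,0.1]])

```text
time_s: 18.85
position: [0.5002, -0.1714, 0.2259]
ee_rot: [-180.0, 0.0, 171.5]
force: [0.3, 0.9, 0.1]
gripper_width: 0.455
```

>>> carry_out(rows=[[[0,0,0],0,0.5],[[0,0,0],0,0.7],[[0,0,0],0,1],[[0,0,0],0,1],[[0,0,0],0,1],[[0,0,0],0,1]], squeeze=25)

```text
time_s: 19.45
position: [0.5003, -0.1702, 0.2263]
ee_rot: [179.9, 0.0, 171.5]
force: [2.5, 6.5, 2.9]
gripper_width: 0.105
```

```bash
python3 - <<'E'
from h import *
s=env.grab_frame("side")[:,:,::-1]
cv2.imwrite("pics/s9.png",cv2.convertScaleAbs(cv2.resize(s[190:270,205:285],None,fx=7,fy=7,interpolation=cv2.INTER_CUBIC),alpha=1.6))
print(env.read_state()['position'],env.read_state()['gripper_width'],env.read_state()['force'])
E
```

```text
[ 0.50026376 -0.17023205  0.22626781] 0.10727740936013828 [1.60356359 6.69291887 2.50511488]
```

View pics/s9.png

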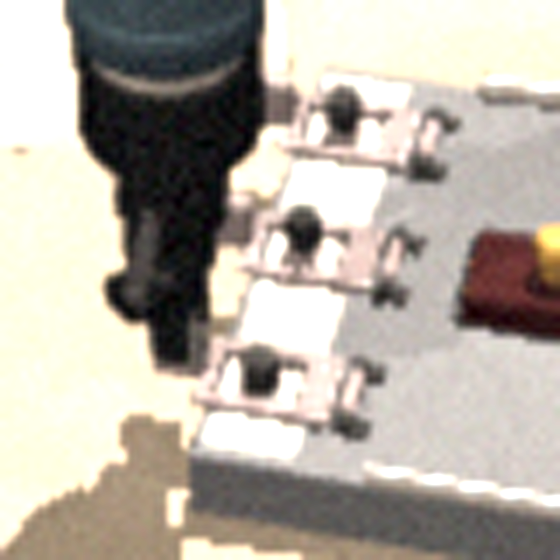

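Gripped on the tab (9-10 mm opening). I'll relieve the side force and lift along the arc.

>>> carry_out(rows=[[[0,0.0012,0],0,1],[[-0.002,0,-0.0066],0,1],[[-0.0026,0,-0.0063],0,1],[[0,0,0],0,1]])

```text
time_s: 19.9
position: [0.5052, -0.1706, 0.2393]
ee_rot: [180.0, 0.0, 171.5]
force: [4.0, 3.6, -4.0]
gripper_width: 0.107
```

>>> carry_out(rows=[[[-0.0031,0,-0.0061],0,1],[[-0.0037,0,-0.0058],0,1],[[0,0,0],0,1]])

```text
time_s: 20.2
position: [0.5117, -0.1716, 0.2509]
ee_rot: [180.0, 0.0, 171.5]
force: [2.2, 2.9, -4.7]
gripper_width: 0.107
```

```bash
python3 - <<'E'
from h import *
s=env.grab_frame("side")[:,:,::-1]
cv2.imwrite("pics/s10.png",cv2.convertScaleAbs(cv2.resize(s[190:270,205:285],None,fx=7,fy=7,interpolation=cv2.INTER_CUBIC),alpha=1.6))
print(env.read_state()['position'],env.read_state()['gripper_width'],env.read_state()['force'])
E
```

```text
[ 0.51162896 -0.17160307  0.25070615] 0.10693663741395172 [ 2.98621276  4.26508316 -3.31953074]
```

View pics/s10.png

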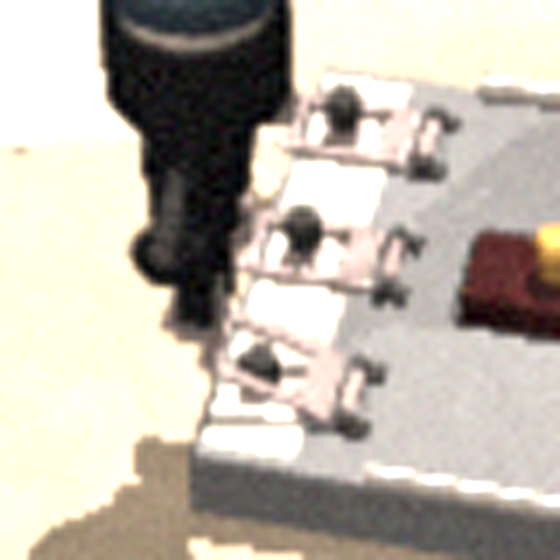

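The cap is rising about its hinge, at roughly 20°, with low forces. Continuing.

>>> carry_out(rows=[[[-0.0041,0,-0.0055],0,1],[[-0.0046,0,-0.0051],0,1],[[-0.0051,0,-0.0046],0,1],[[0,0,0],0,1]])

```text
time_s: 20.65
position: [0.5255, -0.1737, 0.2664]
ee_rot: [180.0, -0.0, 171.5]
force: [1.6, 5.6, -5.1]
gripper_width: 0.106
```

>>> carry_out(rows=[[[-0.0054,0,-0.0042],0,1],[[-0.0057,0,-0.0038],0,1],[[-0.0061,0,-0.0032],0,1],[[0,0,0],0,1],[[0,0,0],0,1]])

```text
time_s: 21.15
position: [0.5427, -0.1763, 0.2776]
ee_rot: [180.0, 0.0, 171.5]
force: [-0.1, 5.5, -3.4]
gripper_width: 0.106
```

```bash
python3 - <<'E'
from h import *
s=env.grab_frame("side")[:,:,::-1];t=env.grab_frame("top")[:,:,::-1]
cv2.imwrite("pics/s11.png",cv2.convertScaleAbs(cv2.resize(s[170:270,205:310],None,fx=7,fy=6,interpolation=cv2.INTER_CUBIC),alpha=1.6))
cv2.imwrite("pics/t11.png",cv2.resize(t,None,fx=1.5,fy=1.5))
print(env.read_state()['position'],env.read_state()['gripper_width'],env.read_state()['force'])
E
```

```text
[ 0.54267986 -0.17630842  0.27758662] 0.10841458763035103 [ 0.33802583  5.21622732 -2.658911  ]
```

View pics/s11.png

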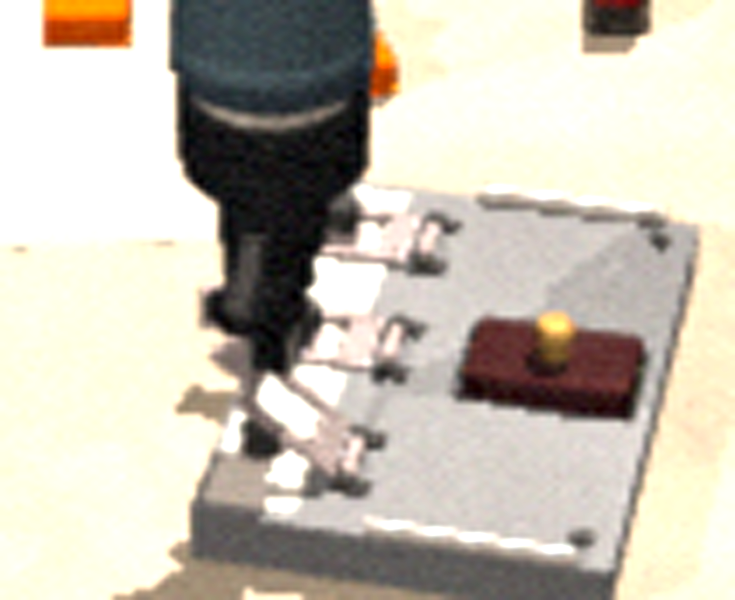

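View pics/t11.png

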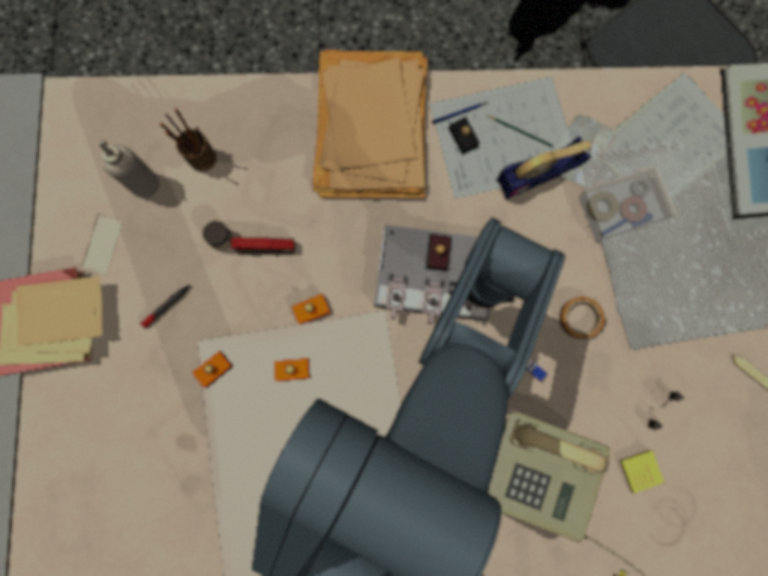

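The cap stands at about 50°, the two sound caps are flat and the weight is in its pocket. I'll let it settle and check once more.

>>> carry_out(rows=[[[0,0,0],0,1],[[0,0,0],0,1],[[0,0,0],0,1],[[0,0,0],0,1],[[0,0,0],0,1]])

```text
time_s: 21.75
position: [0.5427, -0.1763, 0.2776]
ee_rot: [180.0, 0.1, 171.5]
force: [1.6, 5.7, -3.6]
gripper_width: 0.109
```

```bash
python3 - <<'E'
from h import *
np.set_printoptions(precision=3,suppress=True)
a=env.read_state();
y=np.radians(-8.45);d=a['position'][:2]-np.array([.615,-.108]);x=d[0]*np.cos(y)+d[1]*np.sin(y)
print(a['position'],a['force'],a['gripper_width'],a['qd'],a['time_s'],"angle est deg",np.degrees(np.arctan2(a['position'][2]-.172+.006-.0395,-.0265-x))-14.7)
# weight in both views vs pocket, in jig frame
for n,z in(("side",.052),("top",.052)):
    im=env.grab_frame(n)[:,:,::-1].astype(int)
    x0,y0,x1,y1=(265,210,305,250) if n=="side" else (275,150,310,190)
    c=cv2.resize(im[y0:y1,x0:x1].astype(np.uint8),None,fx=8,fy=8,interpolation=cv2.INTER_CUBIC).astype(int)
    b,g,r=c[...,0],c[...,1],c[...,2]
    m=((r-g>15)&(r>b+10)&(c.sum(2)<260)).astype(np.uint8)
    m=cv2.morphologyEx(m,cv2.MORPH_CLOSE,np.ones((25,25)))
    k=max(cv2.findContours(m,0,1)[0],key=cv2.contourArea);R=cv2.minAreaRect(k)
    p=(np.array(R[0])+.5)/8-.5+[x0,y0];X=onz(n,p,.052 if n=="top" else .047)
    d=X[:2]-np.array([.615,-.108]);print(n,R[1],R[2],"jig xy mm",1000*np.array([d[0]*np.cos(y)+d[1]*np.sin(y),-d[0]*np.sin(y)+d[1]*np.cos(y)]))
E
```

```text
[ 0.543 -0.176  0.278] [ 1.558  5.667 -3.624] 0.10879401723597151 [-0.102  0.051 -0.001  0.006 -0.057  0.096] 21.75 angle est deg 49.40788988576695
side (198.06710815429688, 109.1081314086914) 9.027613639831543 jig xy mm [43.158 -6.219]
top (104.07869720458984, 173.12063598632812) 6.581944942474365 jig xy mm [39.782  2.163]
```

```bash
python3 -c "
from bench import env
print(env.finish_job()); s=env.read_state(); print(s['time_s'],s['gripper_width'],s['force'])"
```

```text
the job is handed in; nothing more can be done
None
the job is handed in; nothing more can be done
```

The job is handed in, at about 22 s of the 62 s allowed. All steps appeared to succeed, but no verdict was reported.

- **Weight:** I gripped the dark red weight across its 44 mm sides and lowered it into the pocket until it touched the floor. The tool stopped at 0.2086 m, against 0.2084 m expected, and I then let go. Afterwards it looked flat and square in both views.
- **Bolts:** The middle and left bolts stood firm at about 11 N. The right one gave under about 1 N and bottomed out 6.7 mm down.
- **Cap:** I gripped the right cap's tab and swung it along its arc. From the arm's position it is open about 49° (0.86 rad), and the fingers were still closed on the tab at about 9 mm opening with the arm at rest. The other two caps look flat and the bystanders in view have not moved.

**Check that disagreed:** after release, the two cameras put the weight's centre about 3 mm apart along the jig and 8 mm apart across it. The side reading also took in the weight's near face, which pulls it sideways. Their mean is about 2 mm from the pocket centre. The seating height and lack of side force on the way in also suggest it is inside the pocket.

A steady side force of about 5.5 N remained on the gripper while it held the cap.

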